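# Gauge a brass valve body in the bench caliper

### The arm

A 7-joint arm with a two-finger parallel gripper is mounted at the origin on the work surface. World frame = base frame: x ahead of the robot, y to its left, z up, the work surface at z = 0. Lengths are in m, angles in rad, forces in N, time in s.
With the tool pointing down it reaches from about 0.425 to 0.925 m from the base axis. Payload 6.8 kg.
Tool frame: the origin (TCP) lies at the very end of the fingers, on their centre line; the grasp point (between the pads) lies 19 mm behind it (bot.grasp_offset is the distance from the TCP to the grasp point, in m); z points along the fingers, y is the direction in which the jaws open and shut (so a half turn about z gives the same grasp; the last joint's range is limited). The gripper opens to 85 mm and grips with 20 to 120 N. Pads are 22 mm wide; open, the fingers measure 114 mm over their backs; the gripper's body (76 mm by 85 mm) begins 54 mm behind the grasp point. The pads swing forward as they close: fully open they stand 13 mm farther back than shut.
Start: joints at [1.147, 0.477, 0.022, 1.555, -0.011, 1.109, -0.083], TCP at [0.21, -0.642, 0.231] pointing down, gripper open.
Joint ranges: [-2.96, 2.96], [-0.34, 2.1], [-1.41, 1.46], [0.24, 2.44], [-1.37, 4.51], [0.17, 1.92], [-2.96, 2.96]. Speed limits (rad/s): [2.39, 2.39, 3.14, 3.14, 3.14, 3.14, 3.14].

### API

Orientations are given as a unit quaternion [w, x, y, z].
In Python, from station import monitor, cams, bot, finder gives the robot as it stands.
- The arm moves only by the tool jog_arm, never from a script. Its argument "plan" is a list of rows, each an object of numbers: "x", "y", "z": the shift along the tool's x, y, z as a fraction of full scale; "wx", "wy", "wz": the turn, a rotation vector about the tool's x, y, z as a fraction of full scale. A call has 1 to 12 rows; each row is the pose to reach, as a shift and turn from the pose measured when the call began, along the tool's axes at that moment, turning the shorter way round; what a row does not reach only later rows make up. Full scale, the value 1, is 20 cm for a shift and 180 degrees for a turn. A row lasts 1/12 s, in which the tool goes at most 41.7 mm and 7.16 degrees, less where a joint would pass 70% of its speed; a pose out of reach is approached as far as the arm can. A call with a number of a shift or a turn outside -1 to 1 is refused whole. A call with a gripper value outside its range is refused whole. "hand" is the opening, from -1 (shut) to 1 (fully open), set as the call begins (left out, the last holds). The fingers move at their own pace and stop on an object; "grip_force" is the grip in N (left out, the last holds). Time passes only in rows, so rows that repeat a pose let the fingers close. It gives the time, the measured TCP pose, the force and the opening at its end, in the units of the state.
- monitor.get_obs(): the state, without advancing time (a new reading comes with each control period).
- cams.read_camera(name): name is "scene" or "side" or "wrist"; returns the picture (480x640x3 uint8, red, green, blue); there is no depth.
- cams.get_calibration(name): a dict with "fx", "fy", "cx", "cy" (pixels), "distortion" ([k1, k2, p1, p2, k3] as OpenCV has them; the pictures are not rectified), "extrinsics" (4x4, takes a point from world to camera coordinates). Camera axes: x right, y down, z forward; pixel columns grow to the right and rows downward; lengths in m; the calibration is good to about 2 mm. A picture is of the moment at which its call begins: read the wrist's pose just before it. get_calibration takes no time and is no camera call; for the wrist camera it gives the pose at the moment of the call.
- bot.hand_in(): hands the job in, once; it reports no verdict.
Trained networks look in the newest picture that a camera, given by its name, has taken for a name from the list of things; names that differ only in an ending like _2 or _b are one class to them, and where a whole thing is asked for, a point or a joint stands for the part that bears it (a point fixed in the world has none). Each returns a list of dicts, best first, with "confidence" (0 to 1); they miss things now and then, are a little off and sometimes report something else, mostly with a low value. They report only what shows in the picture. A call takes as long as a camera call. They do not tell look-alikes from the thing itself.
- finder.find_in(camera, target): "bbox" ([left, top, width, height] in pixels, round what is visible of it).
- finder.place_of(camera, target): "location" ([column, row] in pixels: a listed point, or the origin of a listed thing).
The state is a dict: "t": time; "q": joint angles; "joint_vel": joint speeds; "joint_torque": joint torques, N m; "eef_pos": TCP position; "tool_rot": TCP orientation; "contact_force": force on the tool from outside, world axes, zero at the start; "torque": the same for the moment, N m; "gripper_width": opening from 0.0 (shut) to 1.0 (fully open).
Only numpy, scipy, OpenCV 4.12 (cv2) and the standard library are available. Lean on these libraries where they do the work, as an engineer would, in place of code of your own. Each camera call takes 0.05 s, during which the arm holds its last target. There are 200 camera calls.

### The job

Stand the brass valve body upright, hex end down, on the plate midway across the jaws of the bench caliper, between jaw and anvil, with two of its hex flats squared to the jaws, and let go of it. Then slide the caliper's jaw shut on it gently, until the flats are gripped between the jaw and the spring anvil and the dial needle rests within the dark arc, never driving the needle to its end stop. Leave the valve gripped there with the needle in the arc for the reading, and do not disturb the other fittings or the screwdriver.

Things in the scene. Friction and masses are not known exactly. Their poses are not given: they have to be found in the camera images.
- caliper: fixed bench caliper. Dark plate 100 (x) x 290 (y, -120 to +170) x 14 mm, top at z = 14; origin under it, on the measuring line, which runs along its own y: spring anvil at the -y end, sliding jaw at +y, closing towards -y. Grey head 62 x 60 mm, y -110 to -50, carries a dial face up, top at z = 57. A graduated beam 10 mm wide lies at x = +43, 26 mm high.
- anvil_face (a point): centre of the spring anvil's face, which looks to the caliper's +y; the face is 26 wide x 24 mm high, 17 to 41 mm above the bench. At rest it lies at y = -30 mm of the caliper; it moves with the anvil. Axes as the caliper's.
- anvil (a joint): how far the spring anvil is pushed in towards the head, m: 0 out at rest, 0.010 at its end stop; soft spring, 1 N at the start to 5 N at the stop. The dial needle turns with it. The dark arc is 0.003 to 0.007, its middle 0.005.
- dial_center (a point): centre of the dial on the head, 58 mm above the bench, dial 56 mm across. The 22 mm needle points to the caliper's -x at rest and turns anticlockwise seen from above, half a turn for the whole anvil travel. The dark arc lies about the caliper's -y direction (54 to 126 degrees of turn).
- jaw_face (a point): centre of the sliding jaw's face, which looks to the caliper's -y; face 36 wide x 32 mm high, 15 to 47 mm above the bench. Axes as the caliper's. The jaw stays where it is left; it takes about 7 N to slide.
- jaw (a joint): travel of the sliding jaw, m: 0 fully open (jaw face 95 mm from the resting anvil face), grows as it closes towards -y, at most 0.075.
- jaw_grip (a point): top centre of the jaw's upright thumb plate, 72 mm behind the jaw face, 70 mm above the bench. The plate is 30 (caliper x) x 14 mm (caliper y); it stands 41 mm clear above the carriage.
- valve: brass valve body standing upright, 84 mm tall, about 0.4 kg; origin at the centre of its underside. Lower 28 mm: a hexagon 44 mm across flats (51 across corners), two flats facing its own +y and -y, the others every 60 degrees; then a round waist 36 mm across up to 54 mm; then a round collar 42 mm across from 54 to 84 mm, dark bore on top.
- tee: bystander: brass tee fitting standing upright, 72 mm tall, 44 mm in diameter, side branch to its own +x reaching 48 mm; origin at the centre of its underside. Not to be disturbed.
- plug: bystander: small brass hex plug, 27 mm across flats, 28 mm tall; origin at the centre of its underside. Not to be disturbed.
- screwdriver: bystander: screwdriver lying on the bench along its own x, about 200 mm long. Not to be disturbed.
Not all that is in view belongs to the job. What is shaped like the valve but blue, red or turquoise is not meant.

How it is judged:
By the outcome, as a careful person would: the job done as asked, in the order asked, and still so for the second after the job is handed in, with the robot touching nothing.
It also fails if it takes over 51 s, if anything falls off the work surface, if the arm or the gripper's body presses on something with over 40 N, if the wrist force passes 120 N, or if a joint passes its speed limit or range.

## Working session

There is one attempt and no reset: what is moved stays moved. The work goes in short steps, Python scripts to look and compute and a tool call to move; the robot and the scene stay as the last step left them, time stands still between calls to the robot, and variables do not carry over. Pictures are saved under pics/ and viewed, about 8 in all and at most 12, crops included, and the job is handed in when it is done.

Besides the shell and the picture viewer there is one more tool, called after "Emit:" as name(argument=value, ...) on one line, values as JSON. jog_arm: Moves the arm, as the interface text tells. Shift numbers are shares of 20 cm and turn numbers shares of 180 degrees, none past 1 either way. Its arguments: {"type":"object","properties":{"plan":{"type":"array","items":{"type":"object","properties":{"x":{"type":"number","minimum":-1,"maximum":1},"y":{"type":"number","minimum":-1,"maximum":1},"z":{"type":"number","minimum":-1,"maximum":1},"wx":{"type":"number","minimum":-1,"maximum":1},"wy":{"type":"number","minimum":-1,"maximum":1},"wz":{"type":"number","minimum":-1,"maximum":1}}}},"hand":{"type":"number"},"grip_force":{"type":"number"}},"required":["plan"]}

```bash
ls; mkdir -p pics
cat > h.py <<'E'
import numpy as np, cv2
from station import monitor, cams, bot, finder
def cal(n):
    c=cams.get_calibration(n); K=np.array([[c['fx'],0,c['cx']],[0,c['fy'],c['cy']],[0,0,1.]])
    return K,np.array(c['distortion'],float),np.array(c['extrinsics'],float)
def ray(n,px,C=None):
    K,D,E=C or cal(n); u=cv2.undistortPoints(np.array([[px]],float),K,D)[0,0]
    R,t=E[:3,:3],E[:3,3]; return -R.T@t, R.T@np.array([u[0],u[1],1.])
def at_z(n,px,z,C=None):
    o,d=ray(n,px,C); return o+d*(z-o[2])/d[2]
def proj(n,P,C=None):
    K,D,E=C or cal(n); return cv2.projectPoints(np.atleast_2d(np.array(P,float)),cv2.Rodrigues(E[:3,:3])[0],E[:3,3],K,D)[0][:,0]
def tri(obs):
    A=np.zeros((3,3));b=np.zeros(3)
    for n,px in obs:
        o,d=ray(n,px);d/=np.linalg.norm(d);M=np.eye(3)-np.outer(d,d);A+=M;b+=M@o
    return np.linalg.solve(A,b)
def snap(n,f):
    im=cams.read_camera(n); cv2.imwrite('pics/'+f,cv2.cvtColor(im,cv2.COLOR_RGB2BGR)); return im
E
cat > s1.py <<'E'
from h import *
np.set_printoptions(precision=4,suppress=True)
a=[snap(n,n+'1.png') for n in ('scene','side','wrist')]
o=monitor.get_obs(); print(o['t'],o['eef_pos'],o['tool_rot'])
for n in ('scene','side'):
    for t in ('valve','caliper','anvil_face','dial_center','jaw_face','jaw_grip','tee','plug','screwdriver'):
        print(n,t,[(np.round(r['location']),round(r['confidence'],2)) for r in finder.place_of(n,t)[:4]])
    C=cal(n); print('cam',-C[2][:3,:3].T@C[2][:3,3])
E
python3 s1.py
```

```text
pics
0.15 [ 0.2095 -0.6412  0.2306] [-0.0007  0.9876  0.1572 -0.0002]
scene valve [(array([247., 308.]), 0.92), (array([193., 300.]), 0.87), (array([168., 270.]), 0.87), (array([170., 343.]), 0.68)]
scene caliper [(array([383., 258.]), 0.9)]
scene anvil_face [(array([366., 246.]), 0.41)]
scene dial_center [(array([342., 231.]), 0.71)]
scene jaw_face [(array([412., 244.]), 0.61)]
scene jaw_grip [(array([450., 224.]), 0.74)]
scene tee [(array([214., 237.]), 0.67)]
scene plug [(array([451., 371.]), 0.65)]
scene screwdriver [(array([299., 343.]), 0.77)]
cam [ 1.2338 -0.0374  0.4668]
side valve [(array([435., 348.]), 0.89), (array([371., 307.]), 0.87), (array([344., 408.]), 0.77), (array([377., 358.]), 0.56)]
side caliper [(array([263., 245.]), 0.87)]
side anvil_face [(array([270., 243.]), 0.57)]
side dial_center [(array([279., 251.]), 0.88)]
side jaw_face [(array([255., 219.]), 0.78)]
side jaw_grip [(array([244., 184.]), 0.86), (array([377., 196.]), 0.68)]
side tee [(array([261., 389.]), 0.58)]
side plug [(array([377., 199.]), 0.49)]
side screwdriver [(array([397., 270.]), 0.96), (array([377., 359.]), 0.6)]
cam [ 0.4628 -0.6418  0.6938]
```

View pics/scene1.png

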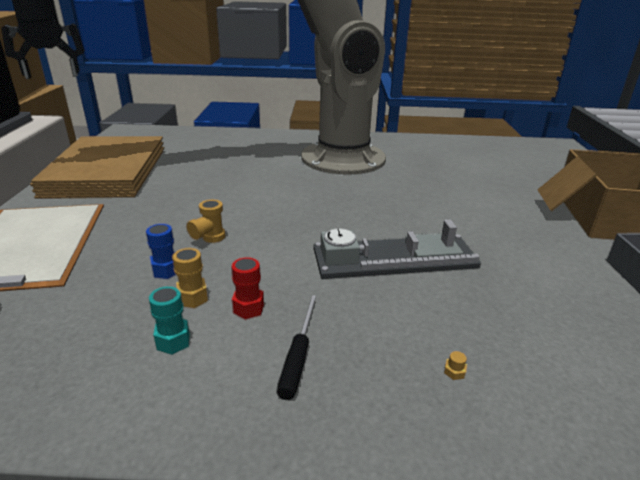

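View pics/side1.png

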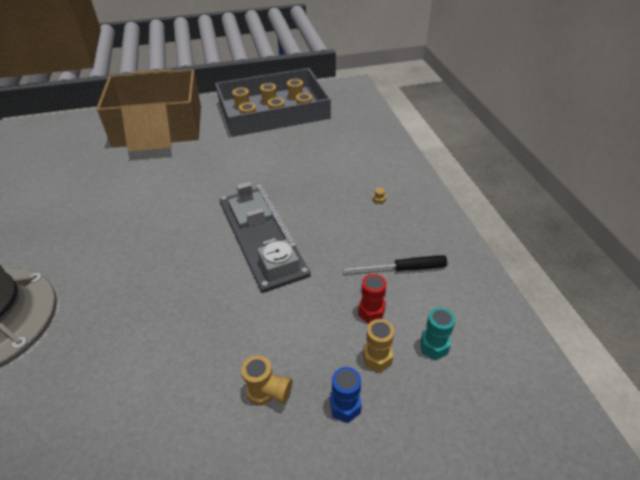

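```bash
cat > s2.py <<'E'
from h import *
np.set_printoptions(precision=4,suppress=True)
for nm,a,b,z in [('dial',(342,231),(279,251),.058),('jawgrip',(450,224),(244,184),.07),('anvil',(366,246),(270,243),.029),('jaw',(412,244),(255,219),.031),('cal',(383,258),(263,245),0),('plug',(451,371),(377,199),0),('tee',(214,237),(261,389),0),('sd',(299,343),(397,270),.01)]:
    print(nm,tri([('scene',a),('side',b)]),at_z('scene',a,z),at_z('side',b,z))
for a in [(247,308),(193,300),(168,270),(170,343)]: print('sc',a,at_z('scene',a,0))
for b in [(435,348),(371,307),(344,408),(377,358)]: print('si',b,at_z('side',b,0))
E
python3 s2.py
```

```text
dial [ 0.5264 -0.0153  0.061 ] [ 0.5138 -0.0115  0.058 ] [ 0.528  -0.0189  0.058 ]
jawgrip [0.491  0.1835 0.0684] [0.4961 0.1813 0.07  ] [0.4907 0.1836 0.07  ]
anvil [0.5177 0.0329 0.0313] [0.5143 0.0331 0.029 ] [0.5178 0.0358 0.029 ]
jaw [0.4993 0.1176 0.0268] [0.5051 0.1168 0.031 ] [0.4993 0.1116 0.031 ]
cal [ 0.5052  0.0666 -0.0021] [0.5071 0.0669 0.    ] [0.5053 0.0632 0.    ]
plug [0.7785 0.1383 0.0001] [ 0.7818  0.1351 -0.    ] [0.7782 0.1434 0.    ]
tee [ 0.4533 -0.256   0.0019] [ 0.4527 -0.2581  0.    ] [ 0.4523 -0.2529  0.    ]
sd [ 0.7442 -0.0729  0.0042] [ 0.7491 -0.0714  0.01  ] [ 0.7422 -0.0792  0.01  ]
sc (247, 308) [ 0.665  -0.1585  0.    ]
sc (193, 300) [ 0.6501 -0.2471  0.    ]
sc (168, 270) [ 0.5699 -0.3121 -0.    ]
sc (170, 343) [ 0.7484 -0.2539  0.    ]
si (435, 348) [ 0.7461 -0.2519  0.    ]
si (371, 307) [ 0.6695 -0.1435  0.    ]
si (344, 408) [ 0.5698 -0.3155  0.    ]
si (377, 358) [ 0.6461 -0.2459  0.    ]
```

The scene shows four valve-shaped things. At scene pixels, blue is at (162,250), red at (247,287), turquoise at (169,320) and brass at (189,277). Only the one at (189,277), side (379,345), is brass like the description, and it stands alone at about (0.648, -0.246). The brass parts in the tray are short, and the tee has a branch. I'll confirm with a wrist close-up.

```bash
cat >> h.py <<'E'
from scipy.spatial.transform import Rotation as R_
np.set_printoptions(precision=4,suppress=True)
def toolR(o=None):
    o=o or monitor.get_obs(); return R_.from_quat(np.array(o['tool_rot'])[[1,2,3,0]])
def tgt(yaw): # tool pointing down, tool x at yaw (deg)
    return R_.from_euler('z',yaw,degrees=True)*R_.from_euler('x',180,degrees=True)
def jog(pos,yaw):
    o=monitor.get_obs(); R=toolR(o); d=R.inv().apply(np.array(pos)-o['eef_pos'])/.2
    w=(R.inv()*tgt(yaw)).as_rotvec()/np.pi
    dist=np.linalg.norm(d)*.2; print('jog',np.round(d,4),'turn',np.round(w,4),'rows>=',dist/.0417,np.linalg.norm(w)*180/7.16)
def tyaw():
    x=toolR().as_matrix()[:,0]; return np.degrees(np.arctan2(x[1],x[0]))
E
python3 - <<'E'
from h import *
C=cal('wrist'); R=toolR().as_matrix(); p=-C[2][:3,:3].T@C[2][:3,3]
print('cam in tool',R.T@(p-monitor.get_obs()['eef_pos']),'axes in tool\n',R.T@C[2][:3,:3].T, C[0][0,0], tyaw())
V=np.array([.648,-.2465,0]); N={'red':(.667,-.151),'turq':(.747,-.253),'blue':(.57,-.314),'tee':(.453,-.256)}
for k,v in N.items(): d=np.array(v)-V[:2]; print(k,np.degrees(np.arctan2(d[1],d[0])),np.hypot(*d))
for yaw in (0,20,-30,45,-45,90): 
    print(yaw); jog(V+[0,0,.3]-tgt(yaw).apply([0,0,0]),yaw)
E
```

```text
cam in tool [ 0.0767 -0.0015 -0.1434] axes in tool
 [[-0.0007 -0.9538 -0.3005]
 [ 1.     -0.0005 -0.0009]
 [ 0.0007 -0.3005  0.9538]] 423.47091699685586 18.093528431238692
red 78.7477671837283 0.09737171047075224
turq -3.756452547804073 0.09921315436977092
blue -139.12759170251175 0.10315158748172522
tee -177.21087236472337 0.19523127310961225
0
jog [ 2.6969 -1.1973 -0.3435] turn [ 0.     -0.      0.1005] rows>= 14.247846189158322 2.52702911921803
20
jog [ 2.6969 -1.1973 -0.3435] turn [ 0.     -0.     -0.0106] rows>= 14.247846189158322 0.2662670729697248
-30
jog [ 2.6969 -1.1973 -0.3435] turn [-0.     -0.      0.2672] rows>= 14.247846189158322 6.716973247040512
45
jog [ 2.6969 -1.1973 -0.3435] turn [ 0.     -0.     -0.1495] rows>= 14.247846189158322 3.7578870980996144
-45
jog [ 2.6969 -1.1973 -0.3435] turn [-0.     -0.      0.3505] rows>= 14.247846189158322 8.811945313131462
90
jog [ 2.6969 -1.1973 -0.3435] turn [ 0.     -0.     -0.3995] rows>= 14.247846189158322 10.042803294878249
```

Emit:
jog_arm(plan=[{"x":0.9,"y":-0.4},{"x":0.9,"y":-0.4},{"x":0.9,"y":-0.4},{"x":0.9,"y":-0.4},{"x":0.9,"y":-0.4}], hand=1)

```text
invalid input at $.plan[0]: expected keys x, y, z, wx, wy, wz
```

Emit:
jog_arm(plan=[{"x":0.9,"y":-0.4},{"x":0.9,"y":-0.4},{"x":0.9,"y":-0.4},{"x":0.9,"y":-0.4},{"x":0.9,"y":-0.4}])

```text
invalid input at $.plan[0]: expected keys x, y, z, wx, wy, wz
```

Run:
```python
from h import *
print(monitor.get_obs()['t'],monitor.get_obs()['eef_pos']);jog([.648,-.2465,.24],37.5)
```

```text
1.05 [ 0.2097 -0.6416  0.2313]
jog [ 2.6969 -1.1973 -0.0435] turn [ 0.     -0.     -0.1078] rows>= 14.153793044154868 2.7104010671631036
```

Emit:
jog_arm(plan=[{"x":0.9,"y":-0.4,"z":0,"wx":0,"wy":0,"wz":0},{"x":0.9,"y":-0.4,"z":0,"wx":0,"wy":0,"wz":0},{"x":0.9,"y":-0.4,"z":0,"wx":0,"wy":0,"wz":0},{"x":0.9,"y":-0.4,"z":0,"wx":0,"wy":0,"wz":0},{"x":0.9,"y":-0.4,"z":0,"wx":0,"wy":0,"wz":0}], hand=1)

```text
t: 1.47
eef_pos: [0.3593, -0.5065, 0.2315]
tool_rot: [-0.0, 0.987, 0.159, 0.001]
contact_force: [0.6, 0.2, 0.5]
gripper_width: 0.999
```

Emit:
jog_arm(plan=[{"x":0.9,"y":-0.4,"z":0,"wx":0,"wy":0,"wz":0},{"x":0.9,"y":-0.4,"z":0,"wx":0,"wy":0,"wz":0},{"x":0.9,"y":-0.4,"z":0,"wx":0,"wy":0,"wz":0},{"x":0.9,"y":-0.4,"z":0,"wx":0,"wy":0,"wz":0},{"x":0.9,"y":-0.4,"z":0,"wx":0,"wy":0,"wz":0}])

```text
t: 1.88
eef_pos: [0.5075, -0.3713, 0.2322]
tool_rot: [-0.0, 0.987, 0.16, 0.001]
contact_force: [1.2, -0.0, -0.6]
gripper_width: 1.005
```

Run:
```python
from h import *
print(monitor.get_obs()['t'],monitor.get_obs()['eef_pos']);jog([.648,-.2465,.24],37.5)
```

```text
1.8833 [ 0.5075 -0.3713  0.2322]
jog [ 0.8637 -0.3702 -0.0365] turn [ 0.     -0.001  -0.1061] rows>= 4.510351762361346 2.668674600043558
```

Emit:
jog_arm(plan=[{"x":0.86,"y":-0.37,"z":-0.04,"wx":0,"wy":-0.001,"wz":-0.106},{"x":0.86,"y":-0.37,"z":-0.04,"wx":0,"wy":-0.001,"wz":-0.106},{"x":0.86,"y":-0.37,"z":-0.04,"wx":0,"wy":-0.001,"wz":-0.106},{"x":0.86,"y":-0.37,"z":-0.04,"wx":0,"wy":-0.001,"wz":-0.106},{"x":0.86,"y":-0.37,"z":-0.04,"wx":0,"wy":-0.001,"wz":-0.106},{"x":0.86,"y":-0.37,"z":-0.04,"wx":0,"wy":-0.001,"wz":-0.106},{"x":0.86,"y":-0.37,"z":-0.04,"wx":0,"wy":-0.001,"wz":-0.106},{"x":0.86,"y":-0.37,"z":-0.04,"wx":0,"wy":-0.001,"wz":-0.106}])

```text
t: 2.55
eef_pos: [0.6466, -0.2479, 0.2404]
tool_rot: [0.0, 0.947, 0.321, -0.001]
contact_force: [-0.6, -1.0, -0.3]
gripper_width: 0.998
```

Run:
```python
from h import *
C=cal('wrist'); im=snap('wrist','w2.png')
print(monitor.get_obs()['eef_pos'],tyaw())
u=proj('wrist',[[.648,-.2465,0],[.648,-.2465,.084]],C); print(u)
c=u.mean(0).astype(int)
y0,x0=max(c[1]-110,0),max(c[0]-130,0)
cr=im[y0:y0+220,x0:x0+260]; print('crop origin',x0,y0)
cv2.imwrite('pics/w2c.png',cv2.resize(cr[:,:,::-1],None,fx=3,fy=2.7272 if 0 else 3,interpolation=cv2.INTER_CUBIC)[:600])
for r in finder.place_of('wrist','valve'): print(r,at_z('wrist',r['location'],0,C))
```

```text
[ 0.6461 -0.2487  0.2405] 37.34020302450876
[[326.1318 185.2541]
 [326.4732 207.5882]]
crop origin 196 86
{'location': [323.0, 186.4], 'confidence': 0.84} [ 0.6454 -0.2449  0.    ]
{'location': [392.2, 100.0], 'confidence': 0.77} [ 0.7433 -0.2462  0.    ]
{'location': [334.1, 286.4], 'confidence': 0.61} [ 0.5722 -0.3145  0.    ]
{'location': [252.4, 106.1], 'confidence': 0.57} [ 0.6649 -0.1521  0.    ]
```

View pics/w2c.png

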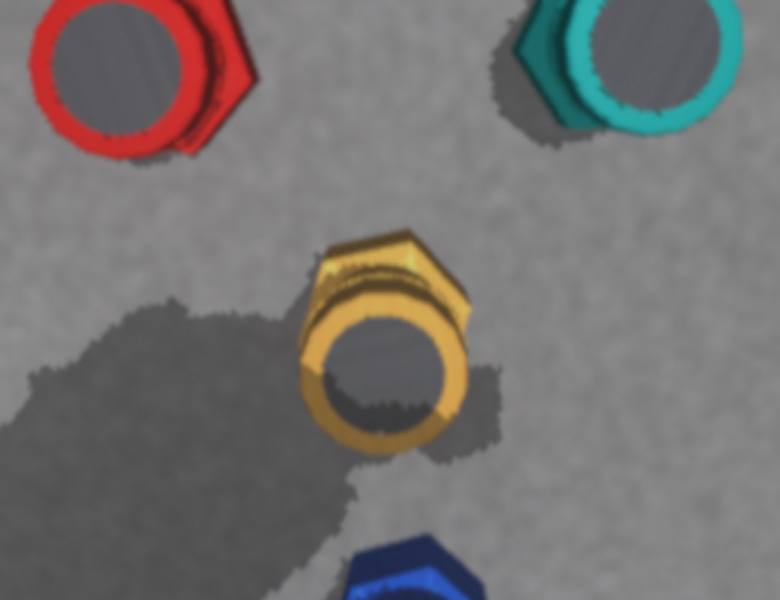

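The crop confirms the brass valve: its collar ring is at crop (384,374) and its hex corners at (321,263), (410,243) and (470,306). The decoys are all clearly coloured.

```bash
cat > s3.py <<'E'
from h import *
C=cal('wrist'); f=lambda x,y:(196+x/3,86+y/3)
c=at_z('wrist',f(384,374),.084,C); print('collar c',c)
P=[at_z('wrist',f(*p),.028,C)[:2] for p in [(321,263),(411,243),(470,306)]]
Q=[at_z('wrist',f(*p),.0,C)[:2] for p in [(330,248),(410,230)]]
e=lambda a,b:(np.linalg.norm(b-a),np.degrees(np.arctan2(*(b-a)[::-1])))
print(P,e(P[0],P[1]),e(P[1],P[2]),'base',e(Q[0],Q[1]))
from scipy.optimize import least_squares
def hexp(v):
    a=np.radians(v[2]+np.array([0,60,120,180,240,300])); return np.c_[v[0]+.0254*np.cos(a),v[1]+.0254*np.sin(a)]
def res(v):
    H=hexp(v); r=[]
    for p in P+Q: d=H-p; r+=list(d[np.argmin((d**2).sum(1))])
    return r+list((c[:2]-v[:2]))
best=min((least_squares(res,[c[0],c[1],a]) for a in (0,15,30,45)),key=lambda s:s.cost)
print(best.x,'corner angle; flat normals at +30; rms mm',1e3*np.sqrt(np.mean(best.fun**2)))
jog([best.x[0],best.x[1],.052],37.5)
E
python3 s3.py
```

```text
collar c [ 0.6445 -0.2476  0.084 ]
[array([ 0.6479, -0.2226]), array([ 0.6677, -0.2393]), array([ 0.6636, -0.2637])] (np.float64(0.0259640097652492), np.float64(-40.16011073535544)) (np.float64(0.024669524791627685), np.float64(-99.49523674338063)) base (np.float64(0.02482585840971985), np.float64(-40.035084653297915))
[ 0.644  -0.248  20.3989] corner angle; flat normals at +30; rms mm 0.4228872548201621
jog [-0.0036 -0.01    0.9431] turn [ 0.0001  0.0005 -0.0011] rows>= 4.523773871829222 0.0296649110277152
```

Emit:
jog_arm(plan=[{"x":-0.004,"y":-0.01,"z":0.2,"wx":0,"wy":0,"wz":0},{"x":-0.004,"y":-0.01,"z":0.4,"wx":0,"wy":0,"wz":0},{"x":-0.004,"y":-0.01,"z":0.6,"wx":0,"wy":0,"wz":0},{"x":-0.004,"y":-0.01,"z":0.8,"wx":0,"wy":0,"wz":0},{"x":-0.004,"y":-0.01,"z":0.94,"wx":0,"wy":0,"wz":0},{"x":-0.004,"y":-0.01,"z":0.94,"wx":0,"wy":0,"wz":0},{"x":-0.004,"y":-0.01,"z":0.94,"wx":0,"wy":0,"wz":0}])

```text
t: 3.23
eef_pos: [0.6423, -0.2492, 0.0517]
tool_rot: [-0.0, 0.948, 0.319, -0.002]
contact_force: [-0.2, -1.1, 0.3]
gripper_width: 1.003
```

Emit:
jog_arm(plan=[{"x":0,"y":0,"z":0,"wx":0,"wy":0,"wz":0},{"x":0,"y":0,"z":0,"wx":0,"wy":0,"wz":0},{"x":0,"y":0,"z":0,"wx":0,"wy":0,"wz":0},{"x":0,"y":0,"z":0,"wx":0,"wy":0,"wz":0},{"x":0,"y":0,"z":0,"wx":0,"wy":0,"wz":0},{"x":0,"y":0,"z":0,"wx":0,"wy":0,"wz":0},{"x":0,"y":0,"z":0,"wx":0,"wy":0,"wz":0},{"x":0,"y":0,"z":0,"wx":0,"wy":0,"wz":0}], hand=-1, grip_force=50)

```text
t: 3.9
eef_pos: [0.6435, -0.2497, 0.0542]
tool_rot: [0.001, 0.948, 0.319, -0.001]
contact_force: [-0.8, -0.4, 6.4]
gripper_width: 0.475
```

Emit:
jog_arm(plan=[{"x":0,"y":0,"z":-0.2,"wx":0,"wy":0,"wz":0},{"x":0,"y":0,"z":-0.4,"wx":0,"wy":0,"wz":0},{"x":0,"y":0,"z":-0.6,"wx":0,"wy":0,"wz":0},{"x":0,"y":0,"z":-0.8,"wx":0,"wy":0,"wz":0},{"x":0,"y":0,"z":-0.9,"wx":0,"wy":0,"wz":0},{"x":0,"y":0,"z":-0.9,"wx":0,"wy":0,"wz":0}])

```text
t: 4.4
eef_pos: [0.6467, -0.25, 0.2415]
tool_rot: [0.004, 0.948, 0.319, 0.004]
contact_force: [1.1, -0.9, -3.7]
gripper_width: 0.476
```

Run:
```python
from h import *
print(monitor.get_obs()['q']);jog([.51,-.05,.26],87)
```

```text
[ 0.4154  0.5033 -0.2013  1.4925  0.1094  1.1462 -0.7275]
jog [ 0.0605 -1.2089 -0.1047] turn [ 0.0036  0.0001 -0.2767] rows>= 5.82705461121016 6.957615732305431
```

Emit:
jog_arm(plan=[{"x":0.03,"y":-0.2,"z":-0.1,"wx":0.003,"wy":0,"wz":-0.04},{"x":0.03,"y":-0.4,"z":-0.1,"wx":0.003,"wy":0,"wz":-0.08},{"x":0.03,"y":-0.6,"z":-0.1,"wx":0.003,"wy":0,"wz":-0.12},{"x":0.05,"y":-0.8,"z":-0.1,"wx":0.003,"wy":0,"wz":-0.16},{"x":0.06,"y":-1.0,"z":-0.1,"wx":0.003,"wy":0,"wz":-0.2},{"x":0.06,"y":-1.0,"z":-0.1,"wx":0.003,"wy":0,"wz":-0.24},{"x":0.06,"y":-1.0,"z":-0.1,"wx":0.003,"wy":0,"wz":-0.277},{"x":0.06,"y":-1.0,"z":-0.1,"wx":0.003,"wy":0,"wz":-0.277}])

```text
t: 5.07
eef_pos: [0.5337, -0.0828, 0.2582]
tool_rot: [0.0, 0.723, 0.691, -0.001]
contact_force: [0.0, -0.7, -4.5]
gripper_width: 0.476
```

Run:
```python
from h import *
C=cal('wrist'); im=snap('wrist','w3.png')
print(monitor.get_obs()['t'],monitor.get_obs()['eef_pos'],tyaw())
for t,z in (('anvil_face',.029),('dial_center',.058),('jaw_face',.031),('jaw_grip',.07),('caliper',0)):
    for r in finder.place_of('wrist',t)[:2]: print(t,r,at_z('wrist',r['location'],z,C))
```

```text
5.1167 [ 0.5341 -0.0834  0.2583] 86.9343046567335
anvil_face {'location': [297.1, 52.5], 'confidence': 0.56} [0.5155 0.0354 0.029 ]
anvil_face {'location': [539.0, 161.2], 'confidence': 0.37} [ 0.7268 -0.0631  0.029 ]
dial_center {'location': [309.0, 112.9], 'confidence': 0.64} [ 0.5238 -0.0133  0.058 ]
caliper {'location': [293.7, 19.7], 'confidence': 0.74} [0.5125 0.0663 0.    ]
```

View pics/w3.png

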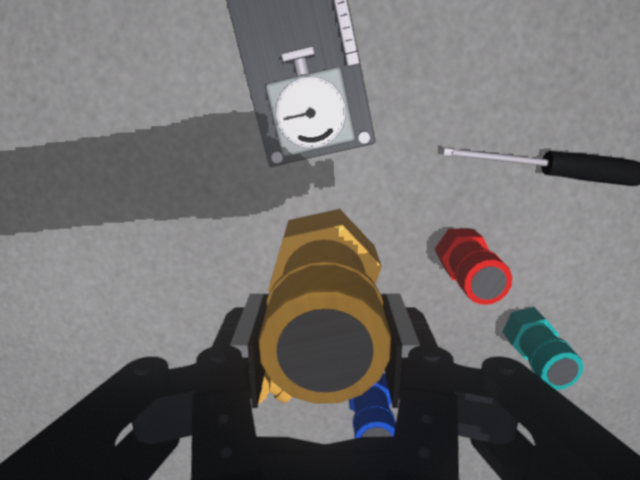

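The picture shows the dial at (309,113) with its needle at rest and the anvil at (297,53). The jaw is out of frame, so I'm moving 8 cm further along +y.

Emit:
jog_arm(plan=[{"x":0.2,"y":0.1,"z":0,"wx":0,"wy":0,"wz":0},{"x":0.4,"y":0.1,"z":0,"wx":0,"wy":0,"wz":0},{"x":0.4,"y":0.1,"z":0,"wx":0,"wy":0,"wz":0},{"x":0.4,"y":0.1,"z":0,"wx":0,"wy":0,"wz":0},{"x":0.4,"y":0.1,"z":0,"wx":0,"wy":0,"wz":0}])

```text
t: 5.78
eef_pos: [0.5593, -0.0048, 0.2586]
tool_rot: [0.0, 0.726, 0.688, -0.0]
contact_force: [-1.2, -1.2, -4.8]
gripper_width: 0.472
```

Run:
```python
from h import *
C=cal('wrist'); im=snap('wrist','w4.png')
print(monitor.get_obs()['t'],monitor.get_obs()['eef_pos'],tyaw())
for t,z in (('anvil_face',.029),('dial_center',.058),('jaw_face',.031),('jaw_grip',.07),('caliper',0)):
    for r in finder.place_of('wrist',t)[:2]: print(t,r,at_z('wrist',r['location'],z,C))
```

```text
5.8333 [ 0.5593 -0.0059  0.2587] 86.81610342206466
anvil_face {'location': [272.8, 149.5], 'confidence': 0.84} [0.5154 0.0348 0.029 ]
dial_center {'location': [285.2, 209.2], 'confidence': 0.77} [ 0.5251 -0.0123  0.058 ]
jaw_face {'location': [247.5, 54.9], 'confidence': 0.73} [0.5013 0.1141 0.031 ]
caliper {'location': [268.0, 112.7], 'confidence': 0.77} [0.5102 0.0657 0.    ]
```

View pics/w4.png

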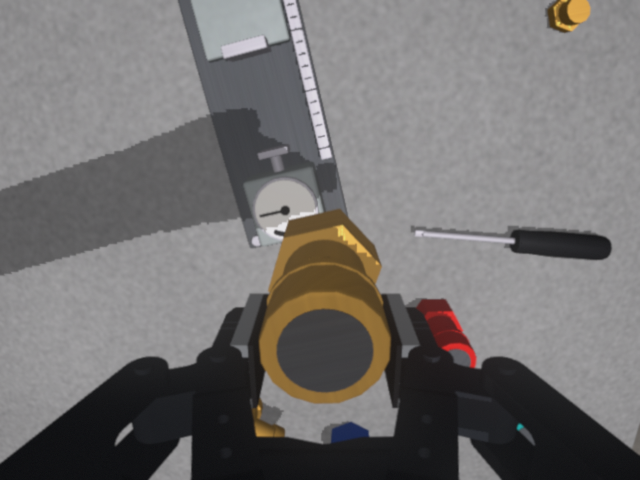

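The anvil is at (273,150), the dial at (285,209) and the jaw face at (247,50); the left plate edge runs from (180,0) to (250,247). I'll refine the caliper pose by detecting the plate and beam edges around that estimate.

```bash
cat > s4.py <<'E'
from h import *
from scipy.optimize import least_squares
C=cal('wrist'); im=cv2.imread('pics/w4.png'); g=cv2.cvtColor(im,cv2.COLOR_BGR2GRAY)
ls=cv2.createLineSegmentDetector().detect(g)[0][:,0]
v0=np.array([.510,.0657,9.9])
def loc(p,v):
    a=np.radians(v[2]); d=np.asarray(p)[:2]-v[:2]; return np.array([d[0]*np.cos(a)+d[1]*np.sin(a),-d[0]*np.sin(a)+d[1]*np.cos(a)])
E=[]
for s in ls:
    L=np.hypot(s[2]-s[0],s[3]-s[1])
    if L<25: continue
    for z,xs in ((.014,(-.05,.05)),(.026,(.038,.048))):
        A,B=at_z('wrist',s[:2],z,C),at_z('wrist',s[2:],z,C); a,b=loc(A,v0),loc(B,v0)
        for x in xs:
            if abs(a[0]-x)<.006 and abs(b[0]-x)<.006 and -.13<a[1]<.18: E.append((A,B,x,L)); print(z,x,a,b,np.round(L))
pts=[((.5154,.0348),(0,-.03)),((.5251,-.0123),(0,-.08)),((.5013,.1141),(0,None))]
def res(v):
    r=[]
    for A,B,x,L in E: r+=[(loc(A,v)[0]-x)*L/50,(loc(B,v)[0]-x)*L/50]
    for p,q in pts:
        l=loc(p,v); r.append(l[0]-q[0]); 
        if q[1] is not None: r.append(l[1]-q[1])
    return r
s=least_squares(res,v0,loss='soft_l1',f_scale=.002,x_scale=[.01,.01,1]); print(s.x)
for A,B,x,L in E: print(x,loc(A,s.x),loc(B,s.x))
for p,q in pts: print(loc(p,s.x),q)
E
python3 s4.py
```

```text
0.026 0.038 [0.0389 0.0833] [0.0389 0.0091] 93.0
0.014 0.05 [ 0.0482 -0.0399] [0.0482 0.0095] 57.0
0.026 0.048 [ 0.0484 -0.0388] [0.0483 0.0092] 57.0
0.026 0.038 [0.0389 0.0073] [ 0.039  -0.0386] 54.0
0.014 0.05 [0.0482 0.0116] [0.0481 0.0586] 57.0
0.026 0.048 [0.0483 0.0112] [0.0483 0.0567] 57.0
0.026 0.038 [0.0356 0.0544] [0.0354 0.0843] 38.0
0.014 0.05 [ 0.0517 -0.0473] [ 0.0499 -0.0782] 33.0
0.026 0.048 [ 0.0517 -0.0459] [ 0.05   -0.0758] 33.0
0.014 -0.05 [-0.0493 -0.1187] [-0.0493  0.0079] 136.0
0.014 -0.05 [-0.0495  0.0118] [-0.0496  0.109 ] 117.0
0.014 0.05 [0.0512 0.0828] [ 0.0514 -0.0464] 153.0
0.026 0.048 [0.0513 0.0802] [ 0.0515 -0.0451] 153.0
0.014 0.05 [ 0.0511 -0.079 ] [ 0.0512 -0.1042] 26.0
0.026 0.048 [ 0.0512 -0.0766] [ 0.0513 -0.1011] 26.0
[0.511  0.0655 9.9905]
0.038 [0.0381 0.0837] [0.038  0.0095]
0.05 [ 0.0472 -0.0396] [0.0473 0.0099]
0.048 [ 0.0474 -0.0384] [0.0475 0.0095]
0.038 [0.038  0.0077] [ 0.0381 -0.0383]
0.05 [0.0473 0.0119] [0.0473 0.0589]
0.048 [0.0474 0.0115] [0.0475 0.0571]
0.038 [0.0348 0.0547] [0.0347 0.0846]
0.05 [ 0.0507 -0.047 ] [ 0.0488 -0.0779]
0.048 [ 0.0508 -0.0456] [ 0.0489 -0.0755]
-0.05 [-0.0504 -0.1183] [-0.0502  0.0084]
-0.05 [-0.0503  0.0123] [-0.0503  0.1095]
0.05 [0.0505 0.0831] [ 0.0504 -0.0461]
0.048 [0.0505 0.0805] [ 0.0505 -0.0447]
0.05 [ 0.0501 -0.0786] [ 0.0502 -0.1039]
0.048 [ 0.0502 -0.0763] [ 0.0502 -0.1008]
[-0.0009 -0.031 ] (0, -0.03)
[ 0.0004 -0.079 ] (0, -0.08)
[-0.0011  0.0496] (0, None)
```

```bash
cat > s5.py <<'E'
from h import *
C=cal('wrist'); im=cv2.imread('pics/w4.png'); g=cv2.cvtColor(im,cv2.COLOR_BGR2GRAY)
o=monitor.get_obs(); print(o['eef_pos'],tyaw()); zb=o['eef_pos'][2]-.0542
for s in cv2.createLineSegmentDetector().detect(g)[0][:,0]:
    L=np.hypot(s[2]-s[0],s[3]-s[1])
    if L>12 and all(262<x<392 for x in s[::2]) and all(200<y<300 for y in s[1::2]):
        o_=[]
        for z in (zb,zb+.028):
            A,B=at_z('wrist',s[:2],z,C),at_z('wrist',s[2:],z,C); d=B-A; o_+=[np.round(np.degrees(np.arctan2(d[1],d[0]))%180,1),np.round(1e3*np.hypot(*d[:2]),1)]
        print(np.round(s),o_)
c=at_z('wrist',(324.5,350),zb+.084,C)[:2]; print('collar-TCP tool xy',toolR().inv().apply(np.r_[c-o['eef_pos'][:2],0]))
a=np.radians(10.); P=np.array([.511,.0655])+.008*np.array([-np.sin(a),np.cos(a)]); print('place',P)
jog([P[0],P[1]-.001,.10],86.8)
cv2.imwrite('pics/w4c.png',cv2.resize(im[195:395,240:410],None,fx=3,fy=3,interpolation=cv2.INTER_CUBIC))
E
python3 s5.py
```

```text
[ 0.5593 -0.0059  0.259 ] 86.7955270791848
[288. 220. 322. 212.] [np.float64(9.7), np.float64(16.7), np.float64(9.7), np.float64(14.3)]
[374. 258. 342. 224.] [np.float64(130.1), np.float64(24.1), np.float64(130.1), np.float64(20.7)]
[342. 224. 285. 237.] [np.float64(10.0), np.float64(28.7), np.float64(10.0), np.float64(24.6)]
[351. 248. 360. 257.] [np.float64(128.3), np.float64(6.5), np.float64(128.3), np.float64(5.6)]
[373. 242. 382. 266.] [np.float64(108.4), np.float64(13.3), np.float64(108.4), np.float64(11.4)]
[344. 210. 353. 224.] [np.float64(117.7), np.float64(8.1), np.float64(117.7), np.float64(7.0)]
[354. 223. 373. 244.] [np.float64(129.0), np.float64(14.1), np.float64(129.0), np.float64(12.1)]
[360. 257. 367. 274.] [np.float64(109.2), np.float64(10.0), np.float64(109.2), np.float64(8.6)]
[282. 272. 287. 259.] [np.float64(66.8), np.float64(7.3), np.float64(66.8), np.float64(6.2)]
[327. 239. 344. 244.] [np.float64(158.0), np.float64(8.4), np.float64(158.0), np.float64(7.2)]
[313. 240. 328. 239.] [np.float64(3.6), np.float64(7.5), np.float64(3.6), np.float64(6.5)]
[356. 272. 37
[... 791 characters left out ...]
 np.float64(13.1), np.float64(178.8), np.float64(11.3)]
[272. 275. 280. 243.] [np.float64(70.2), np.float64(17.9), np.float64(70.2), np.float64(15.4)]
[275. 289. 287. 276.] [np.float64(44.8), np.float64(9.6), np.float64(44.8), np.float64(8.3)]
[309. 262. 282. 274.] [np.float64(23.7), np.float64(15.3), np.float64(23.7), np.float64(13.1)]
[368. 279. 359. 270.] [np.float64(131.9), np.float64(7.1), np.float64(131.9), np.float64(6.1)]
[381. 266. 376. 281.] [np.float64(70.8), np.float64(8.9), np.float64(70.8), np.float64(7.6)]
collar-TCP tool xy [ 0.0044 -0.0007 -0.    ]
place [0.5096 0.0734]
jog [ 0.3781 -0.2706  0.7941] turn [ 0.0002  0.0004 -0.    ] rows>= 4.413628418187505 0.011558940822689961
```

View pics/w4c.png

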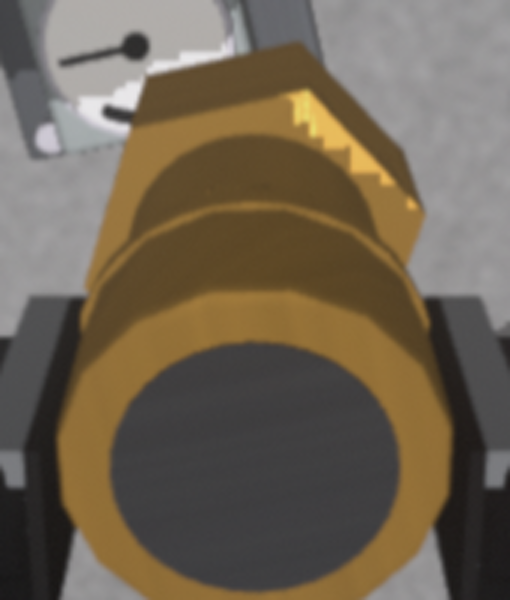

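```bash
cat > s6.py <<'E'
from h import *
C=cal('wrist'); o=monitor.get_obs(); zb=o['eef_pos'][2]-.0542
m=(at_z('wrist',(285,237),zb+.028,C)+at_z('wrist',(342,224),zb+.028,C))[:2]/2
c=m-.022*np.array([np.cos(np.radians(100)),np.sin(np.radians(100))])
f=toolR().inv().apply(np.r_[c-o['eef_pos'][:2],0]); print('hex-TCP',f)
off=toolR().apply([.003,0,0]); P=np.array([.5096,.0734])-off[:2]; print(P)
jog([P[0],P[1],.12],86.8)
E
python3 s6.py
```

```text
hex-TCP [ 0.0045 -0.0003 -0.    ]
[0.5094 0.0704]
jog [ 0.3681 -0.2709  0.6941] turn [ 0.0002  0.0004 -0.    ] rows>= 3.9860137486560525 0.011558940822689961
```

Emit:
jog_arm(plan=[{"x":0.18,"y":-0.14,"z":0,"wx":0,"wy":0,"wz":0},{"x":0.365,"y":-0.272,"z":0,"wx":0,"wy":0,"wz":0},{"x":0.365,"y":-0.272,"z":0.1,"wx":0,"wy":0,"wz":0},{"x":0.365,"y":-0.272,"z":0.25,"wx":0,"wy":0,"wz":0},{"x":0.365,"y":-0.272,"z":0.4,"wx":0,"wy":0,"wz":0},{"x":0.365,"y":-0.272,"z":0.55,"wx":0,"wy":0,"wz":0},{"x":0.365,"y":-0.272,"z":0.69,"wx":0,"wy":0,"wz":0},{"x":0.365,"y":-0.272,"z":0.69,"wx":0,"wy":0,"wz":0},{"x":0.365,"y":-0.272,"z":0.69,"wx":0,"wy":0,"wz":0}])

```text
t: 6.83
eef_pos: [0.5084, 0.0693, 0.1202]
tool_rot: [-0.0, 0.727, 0.687, -0.001]
contact_force: [0.1, 0.1, -3.0]
gripper_width: 0.475
```

Run:
```python
from h import *
print(monitor.get_obs()['eef_pos'],tyaw()); jog([.5094,.0695,.071],86.8)
```

```text
[0.5084 0.0693 0.1202] 86.76375361598633
jog [0.0015 0.0057 0.246 ] turn [-0.0008  0.0005 -0.0002] rows>= 1.180381344690981 0.023876925681143465
```

Emit:
jog_arm(plan=[{"x":0,"y":0.005,"z":0.08,"wx":0,"wy":0,"wz":0},{"x":0,"y":0.005,"z":0.16,"wx":0,"wy":0,"wz":0},{"x":0,"y":0.005,"z":0.22,"wx":0,"wy":0,"wz":0},{"x":0,"y":0.005,"z":0.245,"wx":0,"wy":0,"wz":0},{"x":0,"y":0.005,"z":0.25,"wx":0,"wy":0,"wz":0},{"x":0,"y":0.005,"z":0.25,"wx":0,"wy":0,"wz":0}])

```text
t: 7.33
eef_pos: [0.5099, 0.0693, 0.071]
tool_rot: [0.0, 0.727, 0.687, -0.001]
contact_force: [1.1, 0.5, -3.8]
gripper_width: 0.48
```

Emit:
jog_arm(plan=[{"x":0,"y":0,"z":0.003,"wx":0,"wy":0,"wz":0},{"x":0,"y":0,"z":0.006,"wx":0,"wy":0,"wz":0},{"x":0,"y":0,"z":0.006,"wx":0,"wy":0,"wz":0}])

```text
t: 7.58
eef_pos: [0.5104, 0.0694, 0.0704]
tool_rot: [0.0, 0.727, 0.687, -0.001]
contact_force: [0.0, -0.4, -3.3]
gripper_width: 0.479
```

Emit:
jog_arm(plan=[{"x":0,"y":0,"z":0.005,"wx":0,"wy":0,"wz":0},{"x":0,"y":0,"z":0.01,"wx":0,"wy":0,"wz":0},{"x":0,"y":0,"z":0.012,"wx":0,"wy":0,"wz":0},{"x":0,"y":0,"z":0.012,"wx":0,"wy":0,"wz":0}])

```text
t: 7.92
eef_pos: [0.5105, 0.0695, 0.0682]
tool_rot: [0.001, 0.727, 0.687, -0.0]
contact_force: [-0.7, 0.3, -1.1]
gripper_width: 0.479
```

Emit:
jog_arm(plan=[{"x":0,"y":0,"z":0,"wx":0,"wy":0,"wz":0},{"x":0,"y":0,"z":0,"wx":0,"wy":0,"wz":0},{"x":0,"y":0,"z":0,"wx":0,"wy":0,"wz":0},{"x":0,"y":0,"z":0,"wx":0,"wy":0,"wz":0},{"x":0,"y":0,"z":0,"wx":0,"wy":0,"wz":0},{"x":0,"y":0,"z":0,"wx":0,"wy":0,"wz":0}], hand=0.7)

```text
t: 8.42
eef_pos: [0.5106, 0.0695, 0.0683]
tool_rot: [0.001, 0.727, 0.687, -0.0]
contact_force: [0.7, -0.6, -0.7]
gripper_width: 0.845
```

Emit:
jog_arm(plan=[{"x":0,"y":0,"z":-0.1,"wx":0,"wy":0,"wz":0},{"x":0,"y":0,"z":-0.25,"wx":0,"wy":0,"wz":0},{"x":0,"y":0,"z":-0.45,"wx":0,"wy":0,"wz":0},{"x":0,"y":0,"z":-0.65,"wx":0,"wy":0,"wz":0},{"x":-0.2,"y":0,"z":-0.8,"wx":0,"wy":0,"wz":0},{"x":-0.2,"y":0,"z":-0.9,"wx":0,"wy":0,"wz":0},{"x":-0.2,"y":0,"z":-0.9,"wx":0,"wy":0,"wz":0},{"x":-0.2,"y":0,"z":-0.9,"wx":0,"wy":0,"wz":0}])

```text
t: 9.08
eef_pos: [0.5091, 0.0293, 0.2497]
tool_rot: [0.002, 0.727, 0.686, 0.001]
contact_force: [-0.6, 1.3, -0.3]
gripper_width: 0.854
```

```bash
cat > s7.py <<'E'
from h import *
C=cal('wrist'); im=snap('wrist','w5.png')
o=monitor.get_obs(); print(o['t'],o['eef_pos'],tyaw())
def loc(p):
    a=np.radians(10.); d=np.asarray(p)[:2]-[.511,.0655]; return np.array([d[0]*np.cos(a)+d[1]*np.sin(a),-d[0]*np.sin(a)+d[1]*np.cos(a)])
for t,z in (('valve',.014),('anvil_face',.029),('dial_center',.058),('jaw_face',.031),('jaw_grip',.07)):
    for r in finder.place_of('wrist',t)[:1]: P=at_z('wrist',r['location'],z,C); print(t,r,P,loc(P))
for s in cv2.createLineSegmentDetector().detect(cv2.cvtColor(im,cv2.COLOR_RGB2GRAY))[0][:,0]:
    if np.hypot(s[2]-s[0],s[3]-s[1])<18: continue
    A,B=at_z('wrist',s[:2],.042,C),at_z('wrist',s[2:],.042,C); m=loc((A+B)/2)
    if np.hypot(m[0],m[1]-.008)<.03: d=B-A; print(np.round(s),m,np.degrees(np.arctan2(d[1],d[0]))%180-10,np.hypot(*d[:2]))
E
python3 s7.py
```

```text
9.1333 [0.5081 0.0299 0.2483] 86.73620309916384
valve {'location': [320.6, 141.5], 'confidence': 0.8} [0.5082 0.0728 0.014 ] [-0.0015  0.0077]
anvil_face {'location': [333.3, 187.5], 'confidence': 0.68} [0.517 0.034 0.029] [ 0.0004 -0.0321]
dial_center {'location': [609.4, 50.6], 'confidence': 0.6} [0.738  0.1377 0.058 ] [0.2361 0.0316]
jaw_face {'location': [309.9, 90.8], 'confidence': 0.72} [0.5022 0.1161 0.031 ] [0.0001 0.0513]
[331. 112. 301. 119.] [0.0003 0.0311] -0.03038122876770899 0.02511865616486328
[290. 155. 305. 176.] [-0.0241 -0.0048] 111.59222911619898 0.021483625076033217
[306. 177. 328. 180.] [-0.011  -0.0189] 157.72846872248618 0.018913781319297746
[328. 181. 347. 167.] [ 0.0067 -0.0194] 23.321338963128383 0.02022303440425595
[300. 121. 292. 147.] [-0.0189  0.0207] 58.70203399553168 0.02232164167151761
[352. 135. 331. 112.] [0.0194 0.02  ] 120.12349216226497 0.024954792110923135
[348. 167. 352. 137.] [ 0.0209 -0.0037] 69.65800861884543 0.024863453370834086
[330. 129. 343. 142.] [0.0129 0.0119] 120.40093966644707 0.015076063279313042
[331. 172. 312. 172.] [-0.006  -0.0142] 165.78374521127753 0.01562693123378117
[338. 125. 316. 121.] [0.0077 0.0235] 155.78106847044825 0.01861241852391661
[349. 143. 339. 126.] [0.0192 0.011 ] 110.11385442093514 0.016007286636633356
[297. 115. 316. 113.] [-0.0068  0.0341] -6.927190330243523 0.01510277787220352
```

View pics/w5.png

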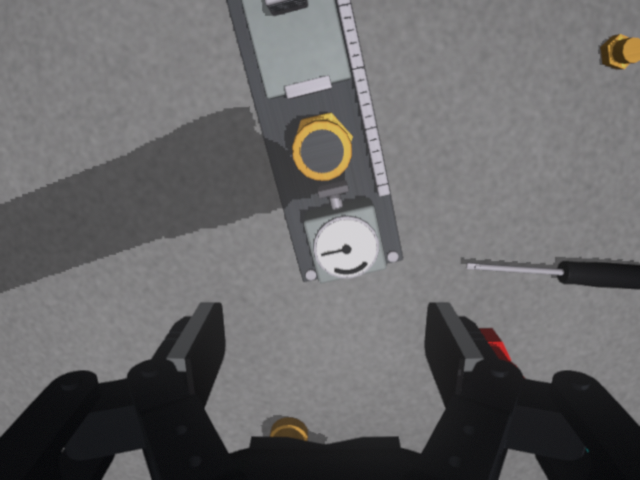

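The valve stands at caliper (0, 0.009) with its flat at 0.0° to the jaw. The dial at (346,248) has its needle at rest. Next is the thumb plate.

Run:
```python
from h import *
jog([.490,.1847,.16],10)
```

```text
jog [ 0.7662 -0.1299  0.435 ] turn [-0.0003  0.0007  0.4268] rows>= 4.271306337831302 10.729878316797963
```

Emit:
jog_arm(plan=[{"x":0.2,"y":0,"z":0,"wx":0,"wy":0,"wz":0.04},{"x":0.4,"y":-0.05,"z":0,"wx":0,"wy":0,"wz":0.08},{"x":0.6,"y":-0.1,"z":0,"wx":0,"wy":0,"wz":0.12},{"x":0.766,"y":-0.13,"z":0,"wx":0,"wy":0,"wz":0.16},{"x":0.766,"y":-0.13,"z":0,"wx":0,"wy":0,"wz":0.2},{"x":0.766,"y":-0.13,"z":0,"wx":0,"wy":0,"wz":0.24},{"x":0.766,"y":-0.13,"z":0.1,"wx":0,"wy":0,"wz":0.28},{"x":0.766,"y":-0.13,"z":0.2,"wx":0,"wy":0,"wz":0.32},{"x":0.766,"y":-0.13,"z":0.3,"wx":0,"wy":0,"wz":0.36},{"x":0.766,"y":-0.13,"z":0.4,"wx":0,"wy":0,"wz":0.4},{"x":0.766,"y":-0.13,"z":0.435,"wx":0,"wy":0,"wz":0.427},{"x":0.766,"y":-0.13,"z":0.435,"wx":0,"wy":0,"wz":0.427}], hand=1)

```text
t: 10.38
eef_pos: [0.488, 0.1843, 0.1572]
tool_rot: [0.001, 0.996, 0.085, -0.004]
contact_force: [-0.2, 0.1, 0.3]
gripper_width: 1.002
```

```bash
cat > s8.py <<'E'
from h import *
C=cal('wrist'); im=snap('wrist','w6.png')
o=monitor.get_obs(); print(o['t'],o['eef_pos'],tyaw())
def loc(p):
    a=np.radians(10.); d=np.asarray(p)[:2]-[.511,.0655]; return np.array([d[0]*np.cos(a)+d[1]*np.sin(a),-d[0]*np.sin(a)+d[1]*np.cos(a)])
print('tcp loc',loc(o['eef_pos']))
for t,z in (('jaw_face',.031),('jaw_grip',.07)):
    for r in finder.place_of('wrist',t)[:1]: P=at_z('wrist',r['location'],z,C); print(t,r,P,loc(P))
jog([.490,.1847,.04],10)
E
python3 s8.py
```

```text
10.4333 [0.4889 0.1848 0.1586] 9.960021693735477
tcp loc [-0.001   0.1213]
jaw_face {'location': [437.5, 217.2], 'confidence': 0.66} [0.502 0.112 0.031] [-0.0008  0.0474]
jaw_grip {'location': [328.2, 234.8], 'confidence': 0.76} [0.4902 0.1841 0.07  ] [0.0001 0.1204]
jog [0.0003 0.0022 0.6013] turn [0.0002 0.0006 0.0011] rows>= 2.8839532762887865 0.03224054740140967
```

View pics/w6.png

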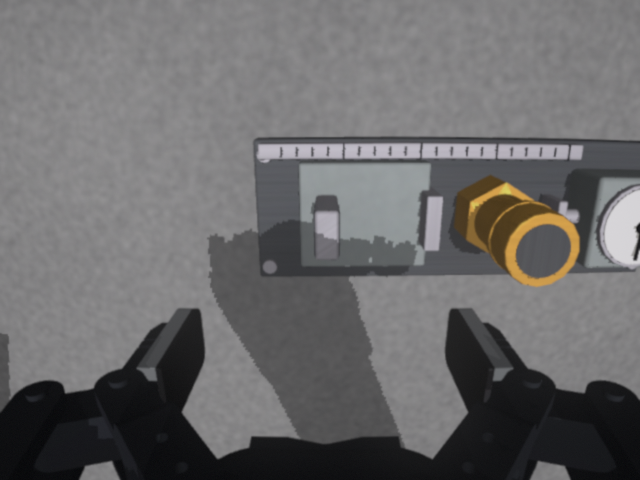

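The thumb plate top is at (328,235), centred between the fingers. Descending and gripping it.

Emit:
jog_arm(plan=[{"x":0,"y":0.002,"z":0.15,"wx":0,"wy":0,"wz":0},{"x":0,"y":0.002,"z":0.3,"wx":0,"wy":0,"wz":0},{"x":0,"y":0.002,"z":0.45,"wx":0,"wy":0,"wz":0},{"x":0,"y":0.002,"z":0.55,"wx":0,"wy":0,"wz":0},{"x":0,"y":0.002,"z":0.6,"wx":0,"wy":0,"wz":0},{"x":0,"y":0.002,"z":0.6,"wx":0,"wy":0,"wz":0},{"x":0,"y":0.002,"z":0.6,"wx":0,"wy":0,"wz":0}])

```text
t: 11.12
eef_pos: [0.4906, 0.1852, 0.041]
tool_rot: [0.0, 0.996, 0.089, -0.001]
contact_force: [0.2, 0.2, 0.2]
gripper_width: 1.0
```

Emit:
jog_arm(plan=[{"x":0,"y":0,"z":0,"wx":0,"wy":0,"wz":0},{"x":0,"y":0,"z":0,"wx":0,"wy":0,"wz":0},{"x":0,"y":0,"z":0,"wx":0,"wy":0,"wz":0},{"x":0,"y":0,"z":0,"wx":0,"wy":0,"wz":0},{"x":0,"y":0,"z":0,"wx":0,"wy":0,"wz":0},{"x":0,"y":0,"z":0,"wx":0,"wy":0,"wz":0},{"x":0,"y":0,"z":0,"wx":0,"wy":0,"wz":0},{"x":0,"y":0,"z":0,"wx":0,"wy":0,"wz":0},{"x":0,"y":0,"z":0,"wx":0,"wy":0,"wz":0},{"x":0,"y":0,"z":0,"wx":0,"wy":0,"wz":0}], hand=-1, grip_force=40)

```text
t: 11.95
eef_pos: [0.4909, 0.1848, 0.0415]
tool_rot: [0.0, 0.996, 0.089, -0.0]
contact_force: [-1.0, -1.8, 5.7]
gripper_width: 0.156
```

```bash
cat > st.py <<'E'
from h import *
def loc(p):
    a=np.radians(10.); d=np.asarray(p)[:2]-[.511,.0655]; return np.array([d[0]*np.cos(a)+d[1]*np.sin(a),-d[0]*np.sin(a)+d[1]*np.cos(a)])
o=monitor.get_obs(); f=np.array(o['contact_force']); a=np.radians(10)
print(o['t'],'loc',loc(o['eef_pos']),o['eef_pos'][2],'Fx,y cal',f@[np.cos(a),np.sin(a),0],f@[-np.sin(a),np.cos(a),0],f[2],'yaw',tyaw(),o['gripper_width'])
E
python3 st.py
```

```text
11.95 loc [0.0009 0.1209] 0.04150253517326513 Fx,y cal -1.3232569352397017 -1.572169567501654 5.739320872732867 yaw 10.234050013525195 0.1562400138325238
```

Emit:
jog_arm(plan=[{"x":0,"y":0.014,"z":0,"wx":0,"wy":0,"wz":0},{"x":0,"y":0.028,"z":0,"wx":0,"wy":0,"wz":0},{"x":0,"y":0.042,"z":0,"wx":0,"wy":0,"wz":0},{"x":0,"y":0.056,"z":0,"wx":0,"wy":0,"wz":0},{"x":0,"y":0.07,"z":0,"wx":0,"wy":0,"wz":0},{"x":0,"y":0.08,"z":0,"wx":0,"wy":0,"wz":0},{"x":0,"y":0.08,"z":0,"wx":0,"wy":0,"wz":0},{"x":0,"y":0.08,"z":0,"wx":0,"wy":0,"wz":0}])

```text
t: 12.62
eef_pos: [0.4933, 0.1711, 0.0416]
tool_rot: [-0.001, 0.996, 0.09, -0.0]
contact_force: [-1.5, 5.0, -1.0]
gripper_width: 0.152
```

Emit:
jog_arm(plan=[{"x":0,"y":0.008,"z":0,"wx":0,"wy":0,"wz":0},{"x":0,"y":0.016,"z":0,"wx":0,"wy":0,"wz":0},{"x":0,"y":0.024,"z":0,"wx":0,"wy":0,"wz":0},{"x":0,"y":0.032,"z":0,"wx":0,"wy":0,"wz":0},{"x":0,"y":0.04,"z":0,"wx":0,"wy":0,"wz":0},{"x":0,"y":0.048,"z":0,"wx":0,"wy":0,"wz":0},{"x":0,"y":0.056,"z":0,"wx":0,"wy":0,"wz":0},{"x":0,"y":0.064,"z":0,"wx":0,"wy":0,"wz":0},{"x":0,"y":0.07,"z":0,"wx":0,"wy":0,"wz":0},{"x":0,"y":0.07,"z":0,"wx":0,"wy":0,"wz":0}])

```text
t: 13.45
eef_pos: [0.4953, 0.16, 0.0416]
tool_rot: [-0.003, 0.996, 0.091, -0.0]
contact_force: [-2.2, 8.4, -1.7]
gripper_width: 0.151
```

```bash
cat > s9.py <<'E'
exec(open('st.py').read())
import sys
ims=[]
for n in ('side','scene'):
    im=cams.read_camera(n); c=proj(n,[[.5249,-.0133,.058]])[0].astype(int); print(n,c)
    w,h=(36,54) if n=='side' else (50,36)
    x0,y0=c[0]-(30 if n=='side' else 40),c[1]-(34 if n=='side' else 24)
    print('crop',x0,y0); ims.append(cv2.resize(im[y0:y0+60,x0:x0+80][:,:,::-1],(640,480),interpolation=cv2.INTER_CUBIC)[:,:400*2])
    for t,z in (('valve',.014),('jaw_face',.031),('jaw_grip',.07),('anvil_face',.029)):
        for r in finder.place_of(n,t)[:5]:
            P=at_z(n,r['location'],z); l=loc(P)
            if abs(l[0])<.03 and abs(l[1])<.15: print(t,round(r['confidence'],2),l)
cv2.imwrite('pics/'+sys.argv[1],cv2.resize(np.hstack(ims),(800,300)))
E
python3 s9.py d1.png
```

```text
13.45 loc [0.0009 0.0958] 0.041608400689115775 Fx,y cal -0.6849492575603676 8.612708213596873 -1.7052185452585495 yaw 10.404234915026823 0.15104271841957742
side [276 249]
crop 246 215
valve 0.9 [-0.0003  0.0007]
jaw_face 0.95 [-0.0004  0.0297]
jaw_grip 0.66 [-0.0045  0.1027]
anvil_face 0.49 [ 0.0008 -0.0277]
scene [341 234]
crop 301 210
valve 0.62 [0.0005 0.001 ]
jaw_face 0.87 [0.0049 0.0141]
jaw_grip 0.57 [0.0051 0.0884]
anvil_face 0.62 [-0.0007 -0.0333]
```

View pics/d1.png

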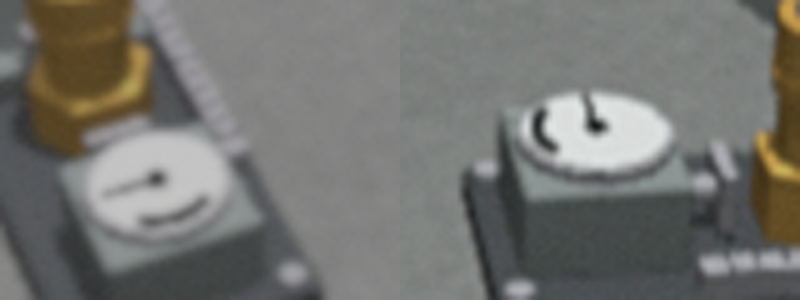

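Both dial views are legible. The needle is still at rest and the valve's flat faces the anvil. I'll read the needle numerically by sampling rays on the dial.

```bash
cat > nd.py <<'E'
from h import *
a=np.radians(10.)
def needle(n,im,c0,r=np.linspace(.006,.013,15)):
    g=cv2.GaussianBlur(cv2.cvtColor(im,cv2.COLOR_RGB2GRAY),(0,0),.6).astype(np.float32); C=cal(n); best=None
    th=np.arange(-20,200,1.); 
    for dx in np.arange(-.003,.0031,.001):
      for dy in np.arange(-.003,.0031,.001):
        d=np.radians(180+th)+a
        P=np.stack([c0[0]+dx+np.outer(np.cos(d),r),c0[1]+dy+np.outer(np.sin(d),r),np.full((len(d),len(r)),.059)],-1).reshape(-1,3)
        uv=proj(n,P,C).astype(np.float32).reshape(len(d),len(r),2)
        v=cv2.remap(g,uv[...,0],uv[...,1],cv2.INTER_LINEAR).mean(1)
        # hub must be dark too
        h=proj(n,[[c0[0]+dx,c0[1]+dy,.059]],C).astype(np.float32).reshape(1,1,2)
        s=v+.5*cv2.remap(g,h[...,0],h[...,1],cv2.INTER_LINEAR)[0,0]; i=s.argmin()
        if best is None or s[i]<best[0]: best=(s[i],th[i],np.median(v)-v[i],dx,dy)
    return best
def both():
    for n in ('side','scene'): print(n,'score,turn deg,contrast,dx,dy',np.round(needle(n,cams.read_camera(n),(.5249,-.0133)),3))
E
cat > s10.py <<'E'
exec(open('st.py').read())
from nd import both
both()
E
python3 s10.py
```

```text
13.95 loc [0.0009 0.0958] 0.04160814921557168 Fx,y cal -0.5221233977318209 8.537148855793847 -1.286907771280955 yaw 10.406843147846672 0.15757759143974856
side score,turn deg,contrast,dx,dy [205.862   3.     29.743   0.     -0.003]
scene score,turn deg,contrast,dx,dy [154.679 175.    108.44   -0.003  -0.003]
```

Emit:
jog_arm(plan=[{"x":0,"y":0.008,"z":0,"wx":0,"wy":0,"wz":0},{"x":0,"y":0.016,"z":0,"wx":0,"wy":0,"wz":0},{"x":0,"y":0.024,"z":0,"wx":0,"wy":0,"wz":0},{"x":0,"y":0.032,"z":0,"wx":0,"wy":0,"wz":0},{"x":0,"y":0.04,"z":0,"wx":0,"wy":0,"wz":0},{"x":0,"y":0.048,"z":0,"wx":0,"wy":0,"wz":0},{"x":0,"y":0.055,"z":0,"wx":0,"wy":0,"wz":0},{"x":0,"y":0.055,"z":0,"wx":0,"wy":0,"wz":0}])

```text
t: 14.72
eef_pos: [0.4968, 0.1515, 0.0416]
tool_rot: [-0.004, 0.996, 0.091, -0.0]
contact_force: [-2.4, 8.7, -0.5]
gripper_width: 0.159
```

```bash
python3 s10.py
```

```text
14.7167 loc [0.0009 0.0872] 0.041600524722569615 Fx,y cal -0.8260509630347007 9.023396242636831 -0.5159661369202053 yaw 10.483675552316596 0.15873841895473467
side score,turn deg,contrast,dx,dy [205.699   3.     29.803   0.     -0.003]
scene score,turn deg,contrast,dx,dy [154.728 175.    108.384  -0.003  -0.003]
```

Emit:
jog_arm(plan=[{"x":0,"y":0.007,"z":0,"wx":0,"wy":0,"wz":0},{"x":0,"y":0.014,"z":0,"wx":0,"wy":0,"wz":0},{"x":0,"y":0.021,"z":0,"wx":0,"wy":0,"wz":0},{"x":0,"y":0.028,"z":0,"wx":0,"wy":0,"wz":0},{"x":0,"y":0.03,"z":0,"wx":0,"wy":0,"wz":0},{"x":0,"y":0.03,"z":0,"wx":0,"wy":0,"wz":0},{"x":0,"y":0.03,"z":0,"wx":0,"wy":0,"wz":0}])

```text
t: 15.4
eef_pos: [0.4974, 0.1484, 0.0416]
tool_rot: [-0.006, 0.996, 0.092, 0.0]
contact_force: [-2.2, 10.6, -1.5]
gripper_width: 0.157
```

```bash
python3 s10.py
```

```text
15.4 loc [0.001 0.084] 0.04162528938644846 Fx,y cal -0.2927169970162139 10.864185205070518 -1.520212450294412 yaw 10.58900509178611 0.1567780965847352
side score,turn deg,contrast,dx,dy [204.899  16.     30.768   0.     -0.003]
scene score,turn deg,contrast,dx,dy [167.301 175.    102.887  -0.003  -0.003]
```

Emit:
jog_arm(plan=[{"x":0,"y":0.007,"z":0,"wx":0,"wy":0,"wz":0},{"x":0,"y":0.014,"z":0,"wx":0,"wy":0,"wz":0},{"x":0,"y":0.021,"z":0,"wx":0,"wy":0,"wz":0},{"x":0,"y":0.028,"z":0,"wx":0,"wy":0,"wz":0},{"x":0,"y":0.033,"z":0,"wx":0,"wy":0,"wz":0},{"x":0,"y":0.033,"z":0,"wx":0,"wy":0,"wz":0},{"x":0,"y":0.033,"z":0,"wx":0,"wy":0,"wz":0}])

```text
t: 16.08
eef_pos: [0.498, 0.145, 0.0416]
tool_rot: [-0.007, 0.996, 0.093, 0.0]
contact_force: [-2.8, 11.7, -1.2]
gripper_width: 0.157
```

```bash
python3 s10.py; python3 s9.py d2.png
```

```text
16.0833 loc [0.001  0.0806] 0.04164989862549277 Fx,y cal -0.7108437401036986 12.005965654954137 -1.2178168912218126 yaw 10.69517023830188 0.15699513823816952
side score,turn deg,contrast,dx,dy [200.743  70.     79.193   0.001   0.003]
scene score,turn deg,contrast,dx,dy [185.223 171.     92.189  -0.003  -0.002]
16.1833 loc [0.001  0.0806] 0.04165541997260078 Fx,y cal -0.1206053565591741 11.698772254093422 -0.7778967117305041 yaw 10.698028274897391 0.15780184570461528
side [276 249]
crop 246 215
valve 0.93 [-0.0028 -0.0165]
anvil_face 0.57 [ 0.0054 -0.0301]
scene [341 234]
crop 301 210
valve 0.56 [ 0.01   -0.0201]
valve 0.3 [-0.0256 -0.0329]
jaw_face 0.76 [0.0045 0.0038]
jaw_grip 0.82 [0.0059 0.0745]
anvil_face 0.62 [-0.0094 -0.0333]
```

View pics/d2.png

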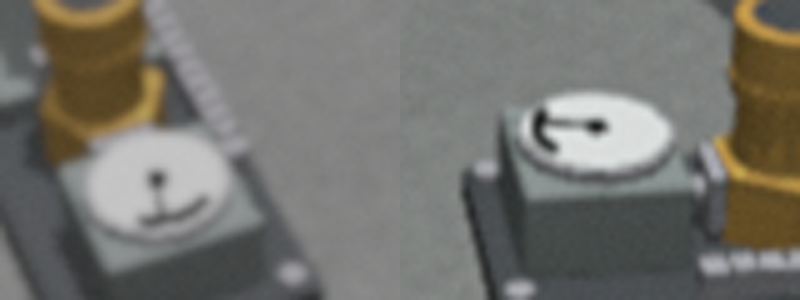

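The needle, in both views, is just inside the arc (about 74°). One small push towards the middle, then I'll relax the arm.

Emit:
jog_arm(plan=[{"x":0,"y":0.006,"z":0,"wx":0,"wy":0,"wz":0},{"x":0,"y":0.012,"z":0,"wx":0,"wy":0,"wz":0},{"x":0,"y":0.018,"z":0,"wx":0,"wy":0,"wz":0},{"x":0,"y":0.018,"z":0,"wx":0,"wy":0,"wz":0},{"x":0,"y":0.018,"z":0,"wx":0,"wy":0,"wz":0}])

```text
t: 17.1
eef_pos: [0.4981, 0.1443, 0.0417]
tool_rot: [-0.009, 0.996, 0.094, 0.0]
contact_force: [-2.7, 11.5, -1.6]
gripper_width: 0.156
```

Emit:
jog_arm(plan=[{"x":0,"y":0,"z":0,"wx":0,"wy":0,"wz":0},{"x":0,"y":0,"z":0,"wx":0,"wy":0,"wz":0},{"x":0,"y":0,"z":0,"wx":0,"wy":0,"wz":0}])

```text
t: 17.35
eef_pos: [0.498, 0.1444, 0.0416]
tool_rot: [-0.009, 0.996, 0.094, 0.0]
contact_force: [-0.9, 5.0, -0.6]
gripper_width: 0.156
```

```bash
python3 s10.py
```

```text
17.35 loc [0.0009 0.08  ] 0.04164868018297052 Fx,y cal 0.017892952396103296 5.1196953180544815 -0.595589615300793 yaw 10.773704349812382 0.15619224950577787
side score,turn deg,contrast,dx,dy [199.715  84.     41.102   0.     -0.003]
scene score,turn deg,contrast,dx,dy [179.728  95.     52.129   0.003  -0.002]
```

Emit:
jog_arm(plan=[{"x":0,"y":0,"z":0,"wx":0,"wy":0,"wz":0},{"x":0,"y":0,"z":0,"wx":0,"wy":0,"wz":0},{"x":0,"y":0,"z":0,"wx":0,"wy":0,"wz":0},{"x":0,"y":0,"z":0,"wx":0,"wy":0,"wz":0},{"x":0,"y":0,"z":0,"wx":0,"wy":0,"wz":0},{"x":0,"y":0,"z":0,"wx":0,"wy":0,"wz":0}], hand=0.2)

```text
t: 17.95
eef_pos: [0.4981, 0.1442, 0.0417]
tool_rot: [-0.009, 0.996, 0.094, 0.0]
contact_force: [-0.4, 0.7, -0.7]
gripper_width: 0.598
```

Emit:
jog_arm(plan=[{"x":0,"y":0,"z":-0.1,"wx":0,"wy":0,"wz":0},{"x":0,"y":0,"z":-0.25,"wx":0,"wy":0,"wz":0},{"x":0,"y":0,"z":-0.4,"wx":0,"wy":0,"wz":0},{"x":0,"y":0,"z":-0.6,"wx":0,"wy":0,"wz":0},{"x":0,"y":0,"z":-0.8,"wx":0,"wy":0,"wz":0},{"x":0,"y":0.1,"z":-0.9,"wx":0,"wy":0,"wz":0},{"x":0,"y":0.3,"z":-0.9,"wx":0,"wy":0,"wz":0},{"x":0,"y":0.4,"z":-0.9,"wx":0,"wy":0,"wz":0},{"x":0,"y":0.4,"z":-0.9,"wx":0,"wy":0,"wz":0},{"x":0,"y":0.4,"z":-0.9,"wx":0,"wy":0,"wz":0}])

```text
t: 18.78
eef_pos: [0.5133, 0.061, 0.2202]
tool_rot: [-0.009, 0.996, 0.092, 0.0]
contact_force: [-0.5, 0.5, 0.3]
gripper_width: 0.603
```

```bash
python3 s10.py; python3 s9.py d3.png >/dev/null
python3 - <<'E'
from h import *
im=snap('wrist','w7.png'); a=cv2.imread('pics/d3.png'); b=cv2.resize(im[:,:,::-1],(400,300))
c=np.array(proj('wrist',[[.5249,-.0133,.058]])[0]).astype(int); print(c)
x0=int(np.clip(c[0]-80,0,480)); y0=int(np.clip(c[1]-60,0,360))
d=cv2.resize(im[y0:y0+120,x0:x0+160][:,:,::-1],(400,300),interpolation=cv2.INTER_CUBIC)
cv2.imwrite('pics/fin.png',np.vstack([a,np.hstack([b,d])]))
E
```

```text
18.7833 loc [ 0.0015 -0.0049] 0.22018197888495622 Fx,y cal -0.3673382110352071 0.543919874257318 0.27702711424419985 yaw 10.59052347207055 0.6030420397398936
side score,turn deg,contrast,dx,dy [194.165  82.     45.716   0.     -0.003]
scene score,turn deg,contrast,dx,dy [173.635  95.     50.871   0.003  -0.002]
[433 212]
```

View pics/fin.png

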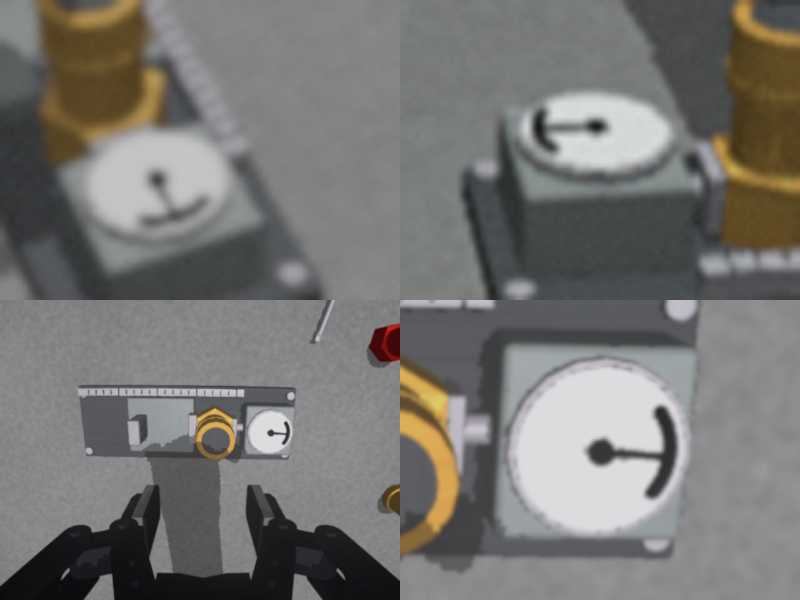

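The needle at about crop (655,457) sits in the middle of the dark arc in all three views. The valve stands upright, gripped flat-on between jaw and anvil, and the robot is clear. Handing in.

```bash
python3 -c "
from station import bot
print(bot.hand_in())"
```

```text
the job is handed in; nothing more can be done
None
```

The brass valve is standing hex end down on the caliper plate, gripped between the jaw and the spring anvil with the needle in the dark arc. I handed the job in at about 19 s of the 51 s.

**What I did:** I picked the brass valve out from the blue, red and turquoise look-alikes and placed it on the measuring line. Its flat was within about 0.1° of the jaw face when I let go. I then gripped the thumb plate and slid the jaw shut in small steps, with about 12 N at most, and released it.

**Last checks:**
- **Needle:** it points at about the middle of the arc in the side, scene and wrist views. My numeric readings gave 82° (side) and 95° (scene), both inside the 54–126° arc. The scene reading had been picking up the wrong dark patch earlier, so I relied on the pictures. At every look while closing, the needle was well short of its end stop.
- **Valve and robot:** the valve is upright with its flats against the jaw and anvil, and the gripper was about 20 cm up and clear, with no contact force.
- **Other fittings and screwdriver:** I never moved the arm near the plug, tee or screwdriver, and nothing suggested contact. I did not re-measure their positions at the end.

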